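Unstack the bisque dishes onto their kiln setters

TASK

The five upturned bisque dishes came out of the kiln in two stacks; take the stacks apart and set every dish, still foot up, in the middle of the grey setter of its own shape and size, ready for the glaze firing. Set each dish down rather than dropping it: bisque chips easily.

Things in the scene. Friction and masses are not known exactly. Their poses are not given: they have to be found in the camera images.
- large_round_center (a point): off-white bisque round disc-shaped dish, 68 mm across, upside down, so its top is closed and flat; 36 mm high, sides upright: lower 31 mm full outline, top 5 mm its foot, 5 mm smaller all round. It always stands on the table as the bottom of a stack of two. About 130 g. Point: its centre, 18 mm above its underside; z up.
- square_center (a point): off-white bisque square dish, 64 x 64 mm (sides along its x and y axes), upside down, so its top is closed and flat; 36 mm high, sides upright: lower 31 mm full outline, top 5 mm its foot, 5 mm smaller all round. It always stands on the table as the bottom of a stack of three. About 140 g. Point: its centre, 18 mm above its underside; z up.
- hexagon_center (a point): off-white bisque regular six-sided dish, 50 mm across flats, 58 mm across corners (corners on its x axis, one pair of flats facing along its y axis), upside down, so its top is closed and flat; 36 mm high, sides upright: lower 31 mm full outline, top 5 mm its foot, 5 mm smaller all round. It starts in the second layer, on the square dish or on the large round dish. About 80 g. Point: its centre, 18 mm above its underside; z up.
- oblong_center (a point): off-white bisque oblong dish, 54 mm along its x axis by 38 mm along its y axis, upside down, so its top is closed and flat; 36 mm high, sides upright: lower 31 mm full outline, top 5 mm its foot, 5 mm smaller all round. It starts in the second layer, on the square dish or on the large round dish. About 75 g. Point: its centre, 18 mm above its underside; z up.
- small_round_center (a point): off-white bisque small round dish, 32 mm across, upside down, so its top is closed and flat; 36 mm high, sides upright: lower 31 mm full outline, top 5 mm its foot, 5 mm smaller all round. It starts at the top of the stack of three. About 40 g. Point: its centre, 18 mm above its underside; z up.
- set_large_round_top (a point): dark grey kiln setter for the large round dish: flat round slab 88 mm across, 8 mm thick, fixed to the table, empty at the start. Point at the centre of its top face (8 mm above the table); z axis up.
- set_square_top (a point): dark grey kiln setter for the square dish: flat square slab 84 x 84 mm (sides along its x and y axes), 8 mm thick, fixed to the table, empty at the start. Point at the centre of its top face (8 mm above the table); z axis up.
- set_hexagon_top (a point): dark grey kiln setter for the hexagon dish: flat regular six-sided slab, 70 mm across flats (corners on its x axis), 8 mm thick, fixed to the table, empty at the start. Point at the centre of its top face (8 mm above the table); z axis up.
- set_oblong_top (a point): dark grey kiln setter for the oblong dish: flat oblong slab 74 mm along its x axis by 58 mm along its y axis, 8 mm thick, fixed to the table, empty at the start. Point at the centre of its top face (8 mm above the table); z axis up.
- set_small_round_top (a point): dark grey kiln setter for the small round dish: flat small round slab 52 mm across, 8 mm thick, fixed to the table, empty at the start. Point at the centre of its top face (8 mm above the table); z axis up.
There are look-alikes about, which are no part of the job. Leave any purple or yellow look-alike of the part that bears oblong_center alone.

How it is judged:
By the outcome, as a careful person would: the job done as asked, in the order asked, and still so for the second after the job is handed in, with the robot touching nothing.
It also fails if it takes over 134 s, if anything falls off the work surface, if the arm or the gripper's body presses on something with over 40 N, if the wrist force passes 120 N, or if a joint passes its speed limit or range.

ROBOT

A 6-joint arm with a two-finger parallel gripper is mounted at the origin on the work surface. World frame = base frame: x ahead of the robot, y to its left, z up, the work surface at z = 0. Lengths are in m, angles in degrees, forces in N, time in s.
With the tool pointing down it reaches from about 0.4 to 0.825 m from the base axis. Payload 7 kg.
Tool frame: the origin (TCP) lies at the very end of the fingers, on their centre line; the grasp point (between the pads) lies 19 mm behind it; z points along the fingers, y is the line along which they close (so a half turn about z gives the same grasp; the last joint's range is limited). The gripper opens to 88 mm and grips with 3 to 60 N. Pads are 19 mm wide; open, the fingers measure 130 mm over their backs; the gripper's body (78 mm by 193 mm) begins 47 mm behind the grasp point.
Start: joints at [91.45, 20.546, 0.682, 0, -70.136, -16.507], TCP at [0.175, 0.652, 0.227] pointing down, gripper open.
Joint ranges: [-176.03, 176.03], [-82.01, 121.73], [-58.28, 71.71], [-173.87, 95.51], [-174.79, -0.11], [-173.66, 173.66]. Speed limits (degrees/s): [136.94, 136.94, 172.46, 180, 180, 180].

INTERFACE

Orientations are given as [roll, pitch, yaw] about the fixed x, y, z axes, in that order (R = Rz(yaw) Ry(pitch) Rx(roll)).
In Python, from plant import ctrl gives the robot as it stands.
- The arm moves only by the tool carry_out, never from a script. Its argument "deltas" is a list that holds one entry, the list of rows, each a list of 5 numbers: the shift along the tool's x, y, z scaled (see below), then the turn about the tool's z scaled (see below), then the opening, from -1 (shut) to 1 (fully open). A call has 1 to 5 rows; each row is the pose to reach, as a shift and turn from the pose commanded when the call began, along the tool's axes at that moment, turning the shorter way round; what a row does not reach only later rows make up. The controller multiplies each number of a shift by 20 cm and each number of a turn by 2 pi rad. A row lasts 1/10 s, in which the tool goes at most 50 mm and 8.59 degrees, less where a joint would pass 70% of its speed; a pose out of reach is approached as far as the arm can. A call with a number of a shift or a turn outside -1 to 1 is refused whole. A call with a gripper value outside its range is refused whole. The fingers move at their own pace and stop on an object; the grip force is fixed at half the most. Time passes only in rows, so rows that repeat a pose let the fingers close. It gives the time, the measured TCP pose, the force, the opening and the grip force at its end, in the units of the state.
- ctrl.get_obs(): the state, without advancing time (a new reading comes with each control period).
- ctrl.snapshot(name): name is "scene" or "top" or "wrist"; returns a dict with "color" (384x512x3 uint8, red, green, blue), "camera_matrix" (3x3 intrinsics, pixels), "R" (3x3) and "t" (3): a world point X has camera coordinates R X + t. Camera axes: x right, y down, z forward; pixel columns grow to the right and rows downward; lengths in m; the calibration is good to about 2 mm. A picture is of the moment at which its call begins. There is no depth.
- ctrl.close_job(): hands the job in; it is judged then, once.
Trained networks look in a picture, given as the dict that the camera call returned (one of the last four; its "shot" number tells which), for a name from the list of things; names that differ only in an ending like _2 or _b are one class to them, and where a whole thing is asked for, a point or a joint stands for the part that bears it (a point fixed in the world has none). Each returns a list of dicts, best first, with "p" (0 to 1); they miss things now and then, are a little off and sometimes report something else, mostly with a low value. They report only what shows in the picture. A call takes as long as a camera call. They do not tell look-alikes from the thing itself.
- ctrl.search_frame(picture, name): "centre" ([column, row] in pixels, amid what is visible of it).
- ctrl.silhouettes(picture, name): "mask" (384x512 bool, what is visible of it) and "centre" ([column, row] in pixels, amid what is visible of it).
- ctrl.spot_point(picture, name): "centre" ([column, row] in pixels: a listed point, or the origin of a listed thing).
The state is a dict: "clock": time; "joint_pos": joint angles; "qvel": joint speeds; "tau": joint torques, N m; "tool_pos": TCP position; "orientation": TCP orientation; "force": force on the tool from outside, world axes, zero at the start; "moment": the same for the moment, N m; "opening": finger opening in m; "gripper_force": force on a finger pad.
Only numpy, scipy, OpenCV 4.12 (cv2) and the standard library are available. Lean on these libraries where they do the work, as an engineer would, in place of code of your own. Each camera call takes 0.05 s, during which the arm holds its last target. There are 200 camera calls.

## Working session

There is one attempt and no reset: what is moved stays moved. The work goes in short steps, Python scripts to look and compute and a tool call to move; the robot and the scene stay as the last step left them, time stands still between calls to the robot, and variables do not carry over. Pictures are saved under pics/ and viewed, at most 14 in all, crops included, and the job is handed in when it is done.

Besides the shell and the picture viewer there is one more tool, called in YAML: its name, and indented under it one key for each argument. carry_out: Moves the arm, as the interface text tells. Its arguments: {"type":"object","properties":{"deltas":{"type":"array"}},"required":["deltas"]}

```bash
mkdir -p pics; ls; cat > h.py <<'E'
import numpy as np, cv2
from plant import ctrl
def ray(s,px,z):
    K,R,t=[np.array(s[k],float) for k in("camera_matrix","R","t")]
    d=R.T@np.linalg.solve(K,[px[0],px[1],1]); c=-R.T@t
    return c+d*(z-c[2])/d[2]
def save(s,n,crop=None,f=1):
    im=s["color"][:,:,::-1]
    if crop: im=im[crop[1]:crop[3],crop[0]:crop[2]]
    cv2.imwrite(f"pics/{n}.png",cv2.resize(im,None,fx=f,fy=f,interpolation=cv2.INTER_CUBIC))
E
python3 - <<'E'
from h import *
o=ctrl.get_obs();print(o)
a=ctrl.snapshot("top");b=ctrl.snapshot("scene")
save(a,"top0",f=1.5);save(b,"scene0",f=1.5)
Z=dict(large_round_center=.018,square_center=.018,hexagon_center=.054,oblong_center=.054,small_round_center=.09)
for n in "large_round square hexagon oblong small_round".split():
  for nm,z in((n+"_center",Z[n+"_center"]),("set_"+n+"_top",.008)):
    for s,sn in((a,"top"),(b,"scene")):
      print(nm,sn,[(round(r["p"],2),np.round(r["centre"]).tolist(),np.round(ray(s,r["centre"],z)[:2],3).tolist()) for r in ctrl.spot_point(s,nm)[:4]])
print(-a["R"].T@a["t"],-b["R"].T@b["t"])
E
```

```text
pics
{'clock': 0.0, 'joint_pos': array([ 9.14506666e+01,  2.05911476e+01,  6.33006183e-01, -1.98702493e-02,
       -7.01386409e+01, -1.65087031e+01]), 'qvel': array([ 0.07079607,  0.03330225, -0.0392704 ,  0.05751699,  0.05481812,
       -0.02184608]), 'tau': array([-1.32245674e-03, -5.82712162e+01,  2.93047374e+01,  6.99739158e+00,
        7.02534409e-03, -1.61906514e-04]), 'tool_pos': array([0.17524384, 0.65132214, 0.22562092]), 'orientation': array([ 1.79901899e+02, -9.59507104e-03, -1.50647949e+01]), 'force': array([-0.80550623,  0.99125928, -0.30662716]), 'moment': array([ 0.0268631 , -0.06600194, -0.03457805]), 'gripper_force': 0.0, 'opening': 0.08783602806771555}
large_round_center top [(0.56, [296.0, 197.0], [0.465, -0.107])]
large_round_center scene [(0.7, [229.0, 239.0], [0.459, -0.106])]
set_large_round_top top [(0.76, [124.0, 175.0], [0.546, 0.464]), (0.27, [297.0, 197.0], [0.466, -0.113])]
set_large_round_top scene [(0.69, [330.0, 146.0], [0.541, 0.447])]
square_center top [(0.48, [358.0, 221.0], [0.385, -0.308]), (0.47, [362.0, 220.0], [0.391, -0.32])]
square_center sce
[... 538 characters left out ...]
95, -0.287]), (0.44, [360.0, 221.0], [0.385, -0.306])]
oblong_center scene [(0.92, [159.0, 277.0], [0.394, -0.312]), (0.79, [204.0, 297.0], [0.519, -0.303]), (0.68, [118.0, 277.0], [0.308, -0.361])]
set_oblong_top top [(0.76, [230.0, 186.0], [0.505, 0.111])]
set_oblong_top scene [(0.77, [283.0, 203.0], [0.523, 0.102])]
small_round_center top [(0.4, [362.0, 219.0], [0.392, -0.307])]
small_round_center scene [(0.44, [330.0, 146.0], [0.575, 0.336])]
set_small_round_top top [(0.66, [385.0, 175.0], [0.538, -0.404]), (0.56, [199.0, 150.0], [0.629, 0.213])]
set_small_round_top scene [(0.86, [182.0, 346.0], [0.528, -0.406])]
[ 0.36197149 -0.00637003  1.43941335] [ 0.85766432 -0.64905907  0.83124273]
```

View pics/top0.png

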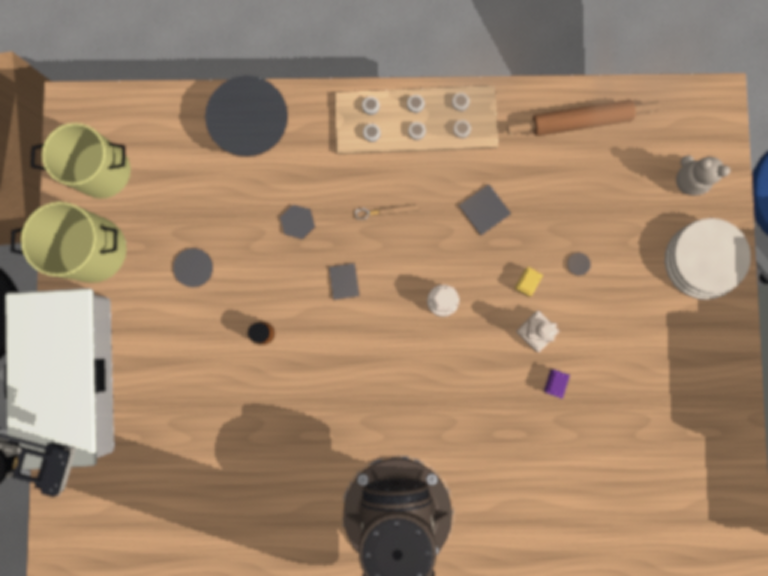

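View pics/scene0.png

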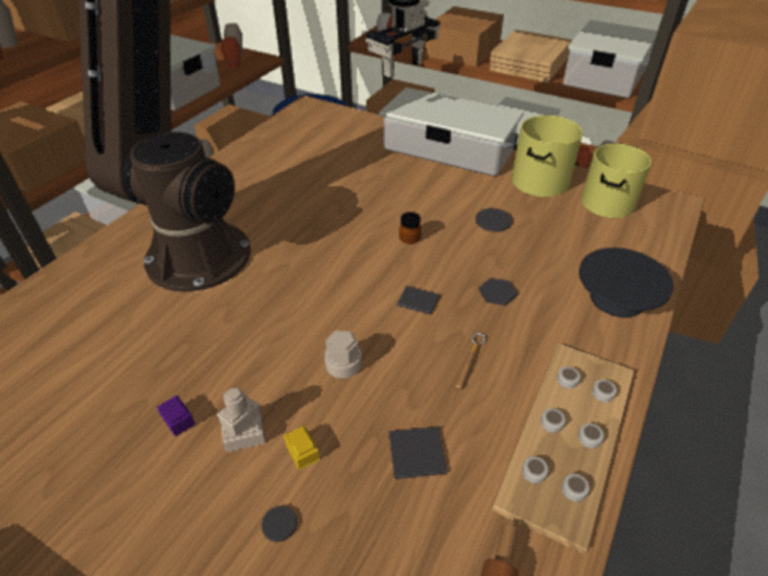

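The top view (shown at 1.5x) shows the stack of three near (540,330) and the stack of two near (443,300). From the scene view, these read as square, oblong and small round, and large round with hexagon on top. The yellow (529,281) and purple (557,384) blocks are the look-alikes to avoid. The dark setters are large round (193,267), hexagon (297,222), oblong (343,281), square (485,209) and small round (578,264).

```bash
python3 - <<'E'
from h import *
a=ctrl.snapshot("top");b=ctrl.snapshot("scene");w=ctrl.snapshot("wrist")
save(b,"stacks",(100,210,250,330),5)
R=np.array(w["R"]);print("wrist cam pos",-R.T@w["t"],"fwd",R[2],"K",w["camera_matrix"][0][0]);print(R)
for n in "large_round square hexagon oblong small_round".split():
  for s,sn in((a,"top"),(b,"scene")):
    for r in ctrl.silhouettes(s,"set_"+n+"_top")[:2]:
      c,_=cv2.findContours(r["mask"].astype(np.uint8),cv2.RETR_EXTERNAL,cv2.CHAIN_APPROX_NONE)
      c=max(c,key=cv2.contourArea)[:,0]
      p=np.array([ray(s,q,.006)[:2] for q in c])
      hull=cv2.convexHull((p*1000).astype(np.float32))
      m=cv2.moments(hull);print(n,sn,round(r["p"],2),round(m["m10"]/m["m00"],1),round(m["m01"]/m["m00"],1),[np.round(x,1) for x in cv2.minAreaRect(hull)])
E
```

```text
wrist cam pos [0.23958139 0.63377593 0.3842336 ] fwd [-0.24136445  0.06462742 -0.96828017] K 303.1111088998519
[[-2.58724025e-01 -9.65951282e-01  2.04896231e-05]
 [-9.35310151e-01  2.50522290e-01  2.49866972e-01]
 [-2.41364455e-01  6.46274246e-02 -9.68280174e-01]]
large_round top 0.71 534.5 448.4 [array([535.4, 448. ]), array([84.7, 86. ]), np.float64(63.2)]
large_round scene 0.57 537.2 447.7 [array([536.7, 448.1]), array([83.4, 99. ]), np.float64(22.7)]
square top 0.62 659.5 -200.7 [array([ 659.1, -201.3]), array([84.3, 84.5]), np.float64(35.0)]
square scene 0.76 662.0 -202.6 [array([ 662. , -202.9]), array([85.8, 89.1]), np.float64(35.8)]
hexagon top 0.74 635.2 216.9 [array([635.6, 217.3]), array([69.6, 75.8]), np.float64(45.0)]
hexagon scene 0.53 637.0 216.8 [array([637.3, 216.2]), array([75.1, 68. ]), np.float64(80.3)]
hexagon scene 0.18 337.4 -269.9 [array([ 337.6, -269.8]), array([33.5, 54.8]), np.float64(55.2)]
oblong top 0.7 500.7 112.1 [array([499.6, 112.9]), array([76.9, 57.7]), np.float64(7.8)]
oblong scene 0.91 503.8 111.8 [array([503.7, 111.1]), array([74.5, 62.1]), np.float64(7.6)]
small_round top 0.71 534.0 -406.8 [array([ 534.1, -406.1]), array([50. , 46.7]), np.float64(89.4)]
small_round scene 0.79 536.4 -406.5 [array([ 536.7, -406.4]), array([50.1, 53.8]), np.float64(77.0)]
```

View pics/stacks.png

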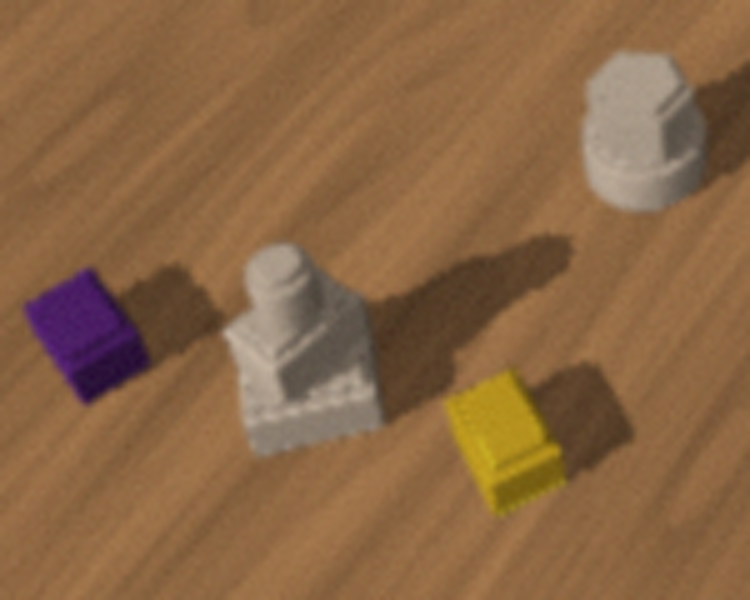

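The crop confirms the white stacks: square, oblong and small round at left centre, large round and hexagon at upper right. The coloured oblongs are separate. I'll move towards them now.

carry_out:
  deltas:
    - [[1.0,0.64,-0.09,0,1],[1.0,0.64,-0.09,0,1],[1.0,0.64,-0.09,0,1],[1.0,0.64,-0.09,0,1],[1.0,0.64,-0.09,0,1]]

```text
clock: 2.25
tool_pos: [0.3366, 0.4742, 0.2452]
orientation: [-180.0, -0.0, -15.1]
force: [0.3, 0.3, -0.4]
opening: 0.0875
gripper_force: 0.0
```

carry_out:
  deltas:
    - [[1.0,0.64,-0.09,0,1],[1.0,0.64,-0.09,0,1],[1.0,0.64,-0.09,0,1],[1.0,0.64,-0.09,0,1],[1.0,0.64,-0.09,0,1]]

```text
clock: 2.75
tool_pos: [0.4966, 0.2985, 0.2632]
orientation: [-180.0, -0.0, -15.1]
force: [0.1, 0.9, -0.1]
opening: 0.0875
gripper_force: 0.0
```

```bash
cat >> h.py <<'E'
def sil(s,name,z,k=1,pmin=.3):
    out=[]
    for r in ctrl.silhouettes(s,name)[:k]:
        if r["p"]<pmin: continue
        c,_=cv2.findContours(r["mask"].astype(np.uint8),cv2.RETR_EXTERNAL,cv2.CHAIN_APPROX_NONE)
        c=max(c,key=cv2.contourArea)[:,0]
        hull=cv2.convexHull((np.array([ray(s,q,z)[:2] for q in c])*1000).astype(np.float32))
        m=cv2.moments(hull);rc=cv2.minAreaRect(hull)
        print(name,round(r["p"],2),np.round(r["centre"]),"centroid",round(m["m10"]/m["m00"],1),round(m["m01"]/m["m00"],1),"rect",[np.round(x,1) for x in rc])
def goto(x,y,z,yaw=None):
    o=ctrl.get_obs();p=np.array(o["tool_pos"]);w=o["orientation"][2];t=np.radians(w)
    d=np.array([x,y,z])-p
    T=np.array([np.cos(t)*d[0]+np.sin(t)*d[1],np.sin(t)*d[0]-np.cos(t)*d[1],-d[2]])
    turn=0 if yaw is None else -((yaw-w+90)%180-90)/360
    print("pos",np.round(p,4),"yaw",round(w,2),"dist",round(np.linalg.norm(d),3),"rows units",np.round(T/.2,3),"turn",round(turn,4),"q6",round(o["joint_pos"][5],1))
E
python3 - <<'E'
from h import *
w=ctrl.snapshot("wrist");save(w,"w1",f=1.5)
for n in("hexagon","oblong","large_round"):sil(w,"set_"+n+"_top",.006)
sil(w,"hexagon_center",.067);sil(w,"large_round_center",.03)
goto(.46,-.11,.26,-15)
E
```

```text
set_hexagon_top 0.84 [285.  39.] centroid 636.7 216.1 rect [array([636.6, 216.2]), array([69.9, 80.5]), np.float64(46.3)]
set_oblong_top 0.86 [388. 122.] centroid 502.2 112.5 rect [array([502.4, 112.6]), array([75.6, 59.7]), np.float64(8.8)]
set_large_round_top 0.98 [144. 163.] centroid 535.7 447.4 rect [array([535.5, 447.7]), array([87.3, 87.3]), np.float64(28.0)]
pos [0.4947 0.3011 0.2625] yaw -15.05 dist 0.413 rows units [0.366 2.03  0.012] turn -0.0001 q6 24.3
```

View pics/w1.png

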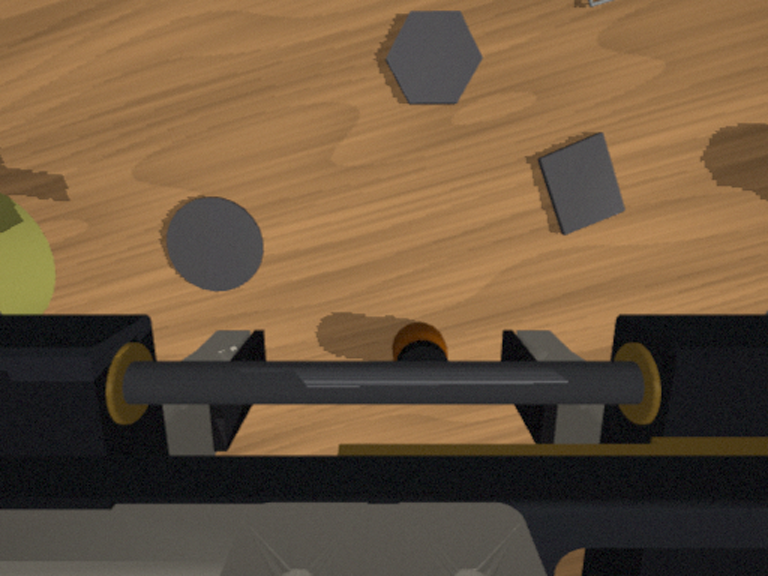

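The wrist view confirms the large round setter (215,243), hexagon setter (433,57) and oblong setter (583,183), matching the top-view estimates within 2 mm. Next I'll move to look at the stacks.

carry_out:
  deltas:
    - [[0.05,1.0,0,0,1],[0.05,1.0,0,0,1],[0.05,1.0,0,0,1],[0.05,1.0,0,0,1],[0.05,1.0,0,0,1]]

```text
clock: 3.55
tool_pos: [0.4507, 0.102, 0.2631]
orientation: [-180.0, -0.0, -15.1]
force: [0.3, 0.5, 0.7]
opening: 0.0873
gripper_force: 0.0
```

carry_out:
  deltas:
    - [[0.05,1.0,0,0,1],[0.05,1.0,0,0,1],[0.05,1.0,0,0,1],[0.05,1.0,0,0,1],[0.05,1.0,0,0,1]]

```text
clock: 4.05
tool_pos: [0.409, -0.0939, 0.2628]
orientation: [180.0, -0.0, -15.3]
force: [0.6, 0.0, 0.3]
opening: 0.0878
gripper_force: 0.0
```

```bash
python3 - <<'E'
from h import *
w=ctrl.snapshot("wrist");save(w,"w2",f=1.5)
sil(w,"hexagon_center",.067);sil(w,"large_round_center",.031);sil(w,"square_center",.031);sil(w,"oblong_center",.067,4);sil(w,"small_round_center",.106)
for n in("square","small_round"):sil(w,"set_"+n+"_top",.006)
goto(.46,-.11,.26,-15)
E
```

```text
hexagon_center 0.63 [250. 127.] centroid 457.6 -106.1 rect [array([ 457.9, -105.8]), array([56. , 49.5]), np.float64(26.3)]
large_round_center 0.74 [236. 116.] centroid 462.9 -101.7 rect [array([ 465.3, -100.2]), array([46.9, 66.8]), np.float64(25.1)]
square_center 0.68 [405. 131.] centroid 391.8 -298.1 rect [array([ 390.9, -302.6]), array([74.2, 66. ]), np.float64(44.1)]
oblong_center 0.94 [419. 138.] centroid 394.9 -297.2 rect [array([ 391.9, -301.4]), array([66.9, 41.3]), np.float64(80.9)]
oblong_center 0.63 [456. 200.] centroid 311.8 -320.2 rect [array([ 312.7, -321.9]), array([50.5, 28.9]), np.float64(74.8)]
oblong_center 0.56 [391.  50.] centroid 493.4 -270.0 rect [array([ 493.4, -270.1]), array([42. , 53.8]), np.float64(60.0)]
small_round_center 0.65 [451. 139.] centroid 393.5 -298.3 rect [array([ 393.6, -298.3]), array([45.7, 29.5]), np.float64(74.8)]
set_small_round_top 0.82 [471.  10.] centroid 522.3 -400.8 rect [array([ 520.7, -400.3]), array([55.1, 21.9]), np.float64(74.8)]
pos [ 0.4109 -0.0895  0.2625] yaw -14.91 dist 0.053 rows units [0.263 0.036 0.012] turn 0.0002 q6 60.3
```

View pics/w2.png

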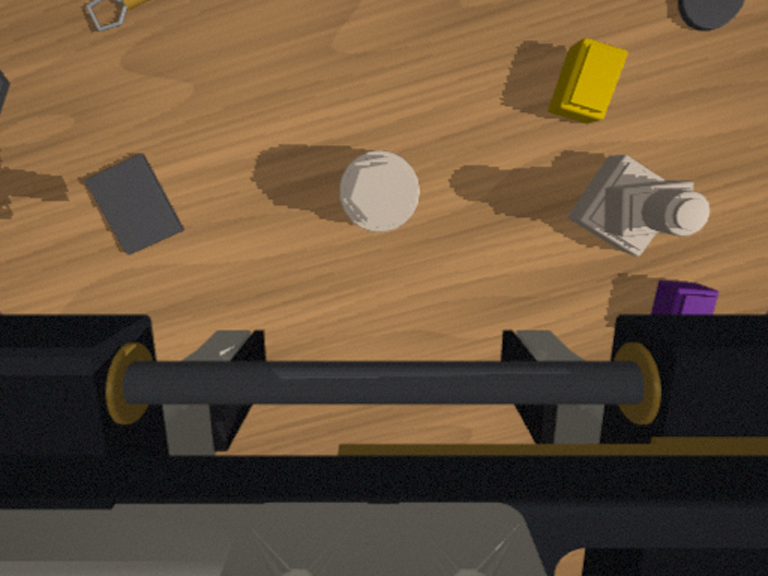

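The wrist view shows the hexagon on the large round at (380,190) and the three-stack at (640,210). The purple look-alike is at (685,297) and the yellow at (588,80); both stay put. I'll check the hexagon's yaw with an overlay.

```bash
cat >> h.py <<'E'
def proj(s,P):
    K,R,t=[np.array(s[k],float) for k in("camera_matrix","R","t")]
    q=(np.array(P)@R.T+t)@K.T; return q[:,:2]/q[:,2:]
def poly(kind,cx,cy,yaw,z,ins=0):
    if kind=="rect54": v=np.array([[1,1],[-1,1],[-1,-1],[1,-1]])*[27-ins,19-ins]
    elif kind=="sq": v=np.array([[1,1],[-1,1],[-1,-1],[1,-1]])*(32-ins)
    elif kind=="hex": a=np.arange(6)*np.pi/3; v=np.c_[np.cos(a),np.sin(a)]*(25-ins)/np.cos(np.pi/6)
    else: a=np.arange(36)*np.pi/18; v=np.c_[np.cos(a),np.sin(a)]*(float(kind)-ins)
    t=np.radians(yaw);v=v@np.array([[np.cos(t),np.sin(t)],[-np.sin(t),np.cos(t)]])+[cx,cy]
    return np.c_[v/1000,np.full(len(v),z)]
def overlay(s,n,crop,f,polys):
    im=s["color"][crop[1]:crop[3],crop[0]:crop[2],::-1]
    big=cv2.resize(im,None,fx=f,fy=f,interpolation=cv2.INTER_CUBIC);clean=big.copy()
    for P,col in polys: cv2.polylines(big,[np.int32((proj(s,P)-crop[:2]+.5)*f)],True,col,1)
    cv2.imwrite(f"pics/{n}.png",np.hstack([clean,big]))
E
python3 - <<'E'
from h import *
w=ctrl.snapshot("wrist")
overlay(w,"ov1",(215,90,290,165),5,[(poly("hex",457.7,-106,26.3,.072,5),(0,0,255)),(poly("hex",457.7,-106,26.3,.067),(0,255,0)),(poly("34",457.7,-106,0,.031),(255,0,0))])
E
```

```text
(no output)
```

View pics/ov1.png

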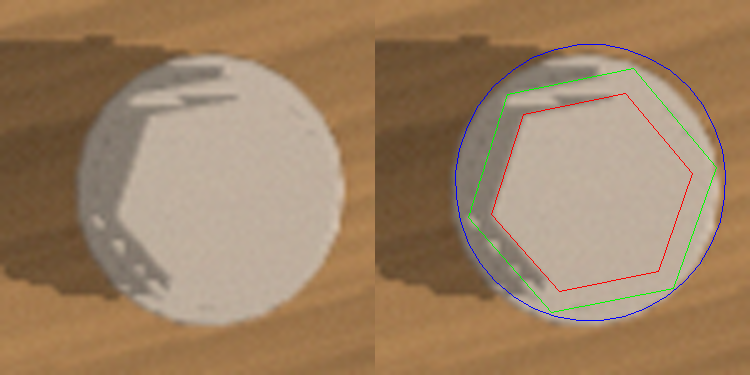

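The overlay fits the hexagon's foot edges, so yaw is 26.3 deg (mod 60). I'll approach it now.

carry_out:
  deltas:
    - [[0.247,0.019,0.4,0.052,1],[0.247,0.019,0.6,0.052,1],[0.247,0.019,0.8,0.052,1],[0.247,0.019,0.81,0.052,1],[0.247,0.019,0.81,0.052,1]]

```text
clock: 5.0
tool_pos: [0.4552, -0.1071, 0.0973]
orientation: [179.7, 0.3, -33.8]
force: [-0.7, 0.4, 0.2]
opening: 0.0879
gripper_force: 0.0
```

```bash
python3 - <<'E'
from h import *
goto(.4577,-.106,.040,-33.7)
E
```

```text
pos [ 0.4552 -0.1071  0.0973] yaw -33.76 dist 0.057 rows units [ 0.007 -0.012  0.286] turn -0.0002 q6 45.3
```

carry_out:
  deltas:
    - [[0,-0.007,0.1,0,1],[0,-0.007,0.2,0,1],[0,-0.007,0.305,0,1],[0,-0.007,0.305,0,-1],[0,-0.007,0.305,0,-1]]

```text
clock: 5.5
tool_pos: [0.459, -0.1057, 0.0409]
orientation: [-180.0, -0.1, -33.7]
force: [0.6, -0.5, 0.4]
opening: 0.0767
gripper_force: 0.0
```

carry_out:
  deltas:
    - [[0,0,0,0,-1],[0,0,0,0,-1],[0,0,0,0,-1],[0,0,0,0,-1]]

```text
clock: 5.9
tool_pos: [0.4585, -0.1061, 0.0403]
orientation: [-180.0, -0.1, -33.8]
force: [-1.9, 1.9, 6.9]
opening: 0.0502
gripper_force: 29.9
```

carry_out:
  deltas:
    - [[0,0,-0.1,0,-1],[0,0,-0.3,0,-1],[0,0,-0.55,0,-1],[-0.02,-0.25,-0.6,0,-1],[-0.04,-0.5,-0.6,0,-1]]

```text
clock: 6.4
tool_pos: [0.508, -0.0191, 0.163]
orientation: [-179.7, -0.2, -33.9]
force: [1.0, -0.6, -1.0]
opening: 0.0494
gripper_force: 29.9
```

carry_out:
  deltas:
    - [[-0.015,-0.24,0,0,-1],[-0.03,-0.48,0,0,-1],[-0.05,-0.72,0,0,-1],[-0.065,-0.96,0,0,-1],[-0.08,-1.2,0,0,-1]]

```text
out of range
```

carry_out:
  deltas:
    - [[-0.032,-0.137,0,0.0276,-1],[-0.032,-0.137,0.2,0.0276,-1],[-0.032,-0.137,0.4,0.0276,-1],[-0.032,-0.137,0.55,0.0276,-1],[-0.032,-0.137,0.62,0.0276,-1]]

```text
clock: 6.9
tool_pos: [0.5142, 0.0061, 0.0327]
orientation: [179.8, 0.1, -43.7]
force: [-0.6, -0.2, -1.4]
opening: 0.0498
gripper_force: 29.9
```

```bash
python3 - <<'E'
from h import *
goto(.6367,.2162,.012,-43.7)
w=ctrl.snapshot("wrist");save(w,"w3",f=1.5)
goto(.6367,.2162,.012,-43.7)
print(ctrl.get_obs()["opening"])
E
```

```text
pos [0.5142 0.0061 0.0327] yaw -43.73 dist 0.244 rows units [-0.284 -1.182  0.103] turn -0.0001 q6 23.7
pos [0.5137 0.0059 0.0316] yaw -43.75 dist 0.244 rows units [-0.283 -1.185  0.098] turn -0.0001 q6 23.7
0.04961539210199694
```

View pics/w3.png

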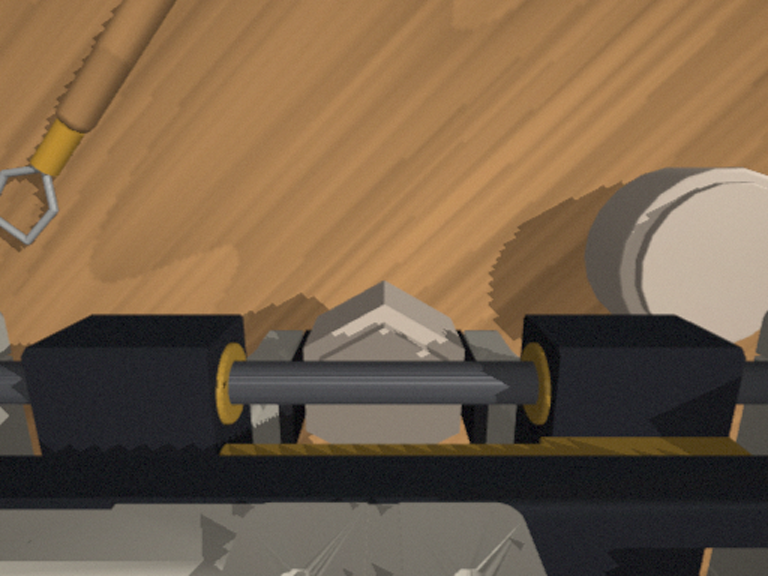

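The refused row only skipped a leg, and the dish is still held safely, with its foot side up at (385,370). I'll continue to the setter.

carry_out:
  deltas:
    - [[-0.01,-0.05,-0.15,0,-1],[-0.05,-0.25,-0.2,0,-1],[-0.12,-0.48,-0.2,0,-1],[-0.17,-0.7,-0.2,0,-1],[-0.22,-0.9,-0.2,0,-1]]

```text
clock: 7.45
tool_pos: [0.61, 0.1691, 0.0767]
orientation: [-179.9, -0.0, -43.7]
force: [0.7, -0.1, -0.9]
opening: 0.0497
gripper_force: 29.9
```

carry_out:
  deltas:
    - [[-0.03,-0.14,0,0,-1],[-0.065,-0.268,0,0,-1],[-0.065,-0.268,0.1,0,-1],[-0.065,-0.268,0.22,0,-1],[-0.065,-0.268,0.22,0,-1]]

```text
clock: 7.95
tool_pos: [0.6343, 0.2139, 0.0287]
orientation: [179.7, 0.1, -43.7]
force: [-0.8, -0.2, -1.9]
opening: 0.0498
gripper_force: 29.9
```

```bash
cat >> h.py <<'E'
def pose(n=6):
    P=[]
    for _ in range(n):
        s=ctrl.snapshot("wrist");o=ctrl.get_obs();P.append(np.r_[o["tool_pos"],o["orientation"][2]])
    print("mean",np.round(np.mean(P,0),4),"std",np.round(np.std(P,0),4));return s
E
python3 - <<'E'
from h import *
w=pose()
sil(w,"set_hexagon_top",.006)
goto(.6367,.2162,.012,-43.7)
E
```

```text
mean [ 6.36900e-01  2.14900e-01  3.25000e-02 -4.37105e+01] std [0.0007 0.0003 0.001  0.0076]
set_hexagon_top 0.73 [251. 188.] centroid 648.5 204.7 rect [array([651.3, 201.8]), array([70.7, 39. ]), np.float64(47.6)]
pos [0.6372 0.2151 0.033 ] yaw -43.72 dist 0.021 rows units [-0.005 -0.002  0.105] turn -0.0001 q6 11.0
```

carry_out:
  deltas:
    - [[0,0.003,0.04,0,-1],[0,0.003,0.07,0,-1],[0,0.003,0.085,0,-1],[0,0.003,0.093,0,-1],[0,0.003,0.098,0,-1]]

```text
clock: 8.8
tool_pos: [0.6357, 0.2142, 0.0124]
orientation: [179.9, -0.0, -43.7]
force: [-6.1, -1.3, 12.3]
opening: 0.0502
gripper_force: 29.9
```

```bash
python3 - <<'E'
from h import *
w=pose(4);print(ctrl.get_obs()["force"])
E
```

```text
mean [ 6.35900e-01  2.14300e-01  1.24000e-02 -4.36993e+01] std [0.0001 0.     0.     0.0031]
[-3.99213651 -1.38984889  5.46197184]
```

carry_out:
  deltas:
    - [[0,0,0,0,1],[0,0,0,0,1],[0,0,0,0,1],[0,0,0,0,1],[0,0,0,0,1]]

```text
clock: 9.5
tool_pos: [0.6361, 0.2145, 0.0118]
orientation: [180.0, 0.0, -43.7]
force: [-0.7, -0.0, 0.2]
opening: 0.0838
gripper_force: 0.0
```

carry_out:
  deltas:
    - [[0,0,-0.1,0,1],[0,0,-0.3,0,1],[0,0,-0.55,0,1],[0,0,-0.8,0,1],[0.02,0.1,-1,0,1]]

```text
clock: 10.0
tool_pos: [0.6264, 0.1985, 0.2149]
orientation: [-179.9, -0.1, -43.6]
force: [0.4, -0.1, 0.1]
opening: 0.0872
gripper_force: 0.0
```

```bash
python3 - <<'E'
from h import *
b=ctrl.snapshot("scene");sil(b,"hexagon_center",.04)
t=ctrl.snapshot("top");sil(t,"hexagon_center",.042)
print([np.round(ray(t,r["centre"],.026),4) for r in ctrl.spot_point(t,"hexagon_center")[:2]])
o=[(poly("hex",636.7,216.2,16.3,.044,5),(0,0,255)),(poly("hex",636.7,216.2,16.3,.039),(0,255,0))]
overlay(b,"ov2",(300,165,365,215),6,o)
E
```

```text
hexagon_center 0.74 [333. 190.] centroid 639.4 199.0 rect [array([639.7, 200. ]), array([54.9, 80.2]), np.float64(12.8)]
[array([0.6322, 0.2093, 0.026 ])]
```

View pics/ov2.png

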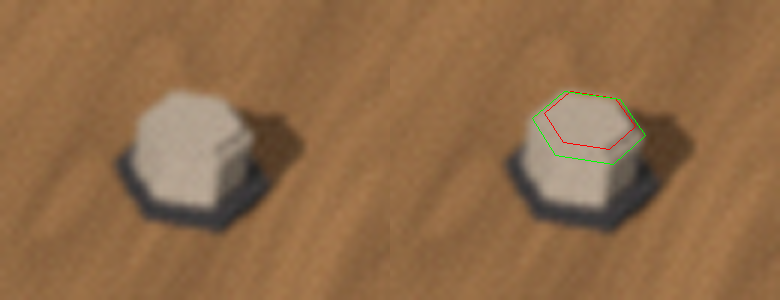

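carry_out:
  deltas:
    - [[0.02,0.24,0,0,1],[0.03,0.48,0,0,1],[0.05,0.7,0,0,1],[0.07,0.9,0,0,1],[0.07,0.9,0,0,1]]

```text
clock: 10.75
tool_pos: [0.5073, 0.0545, 0.2107]
orientation: [179.8, 0.1, -43.8]
force: [0.8, 0.0, 0.4]
opening: 0.0878
gripper_force: 0.0
```

carry_out:
  deltas:
    - [[0.02,0.24,0,0,1],[0.03,0.48,0,0,1],[0.05,0.7,0,0,1],[0.06,0.8,0,0,1],[0.06,0.8,0,0,1]]

```text
clock: 11.25
tool_pos: [0.4072, -0.0678, 0.2112]
orientation: [179.9, 0.1, -43.8]
force: [0.7, 0.2, 0.4]
opening: 0.0873
gripper_force: 0.0
```

```bash
python3 - <<'E'
from h import *
w=pose(4)
sil(w,"large_round_center",.031)
s=w;c=[round(x) for x in proj(s,[[.455,-.105,.031]])[0]];print(c)
overlay(w,"ov3",(c[0]-45,c[1]-45,c[0]+45,c[1]+45),4,[(poly("34",455,-105,0,.031),(0,255,0)),(poly("29",455,-105,0,.036),(0,0,255))])
E
```

```text
mean [  0.4092  -0.0664   0.2115 -43.7394] std [0.0004 0.0004 0.0001 0.0411]
[251, 119]
```

View pics/ov3.png

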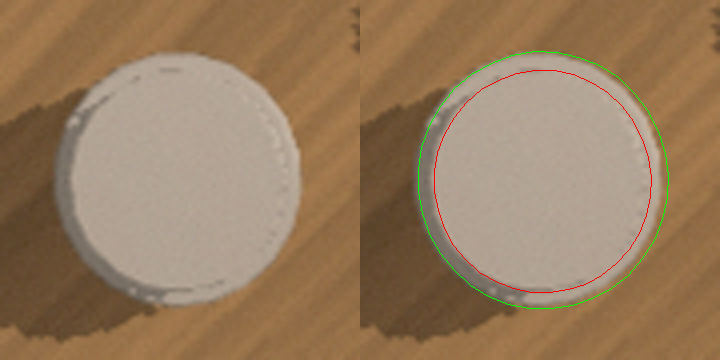

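The hexagon is centred on its setter (left panel, near (190,160)). The large round's centre sits about 1 mm left of the overlay, so it is at (0.4558,-0.1042). I'll grasp it.

carry_out:
  deltas:
    - [[0.304,-0.02,0.1,0,1],[0.304,-0.02,0.3,0,1],[0.304,-0.02,0.55,0,1],[0.304,-0.02,0.7,0,1],[0.304,-0.02,0.7,0,1]]

```text
clock: 12.0
tool_pos: [0.4529, -0.1056, 0.0677]
orientation: [179.6, 0.3, -43.7]
force: [-1.4, 0.2, 1.2]
opening: 0.0875
gripper_force: 0.0
```

carry_out:
  deltas:
    - [[0,0,0.12,0,1],[0,0,0.24,0,1],[0,0,0.332,0,1],[0,0,0.332,0,-1],[0,0,0.332,0,-1]]

```text
clock: 12.5
tool_pos: [0.4569, -0.1052, 0.0067]
orientation: [-180.0, -0.0, -43.6]
force: [-0.4, 0.6, -0.2]
opening: 0.077
gripper_force: 0.0
```

carry_out:
  deltas:
    - [[0,0,0,0,-1],[0,0,0,0,-1],[0,0,0,0,-1]]

```text
clock: 12.8
tool_pos: [0.4572, -0.1052, 0.0071]
orientation: [-179.9, -0.1, -43.7]
force: [-0.4, 3.6, 6.9]
opening: 0.0675
gripper_force: 30.0
```

```bash
python3 - <<'E'
from h import *
pose(4)
E
```

```text
mean [ 4.57200e-01 -1.05300e-01  7.10000e-03 -4.36775e+01] std [0.     0.     0.     0.0022]
```

carry_out:
  deltas:
    - [[0,0,-0.06,0,-1],[0,0,-0.25,0,-1],[0,0,-0.5,0,-1],[0,0,-0.75,0,-1],[-0.13,-0.19,-0.75,0,-1]]

```text
clock: 13.5
tool_pos: [0.4664, -0.0621, 0.1629]
orientation: [-179.5, -0.4, -43.9]
force: [1.3, 0.5, -2.4]
opening: 0.0675
gripper_force: 30.0
```

carry_out:
  deltas:
    - [[-0.13,-0.19,0,0,-1],[-0.26,-0.38,0,0,-1],[-0.4,-0.56,0,0,-1],[-0.53,-0.74,0,0,-1],[-0.65,-0.91,0,0,-1]]

```text
clock: 14.0
tool_pos: [0.4947, 0.1632, 0.1564]
orientation: [-179.9, -0.0, -43.7]
force: [0.6, 0.3, -1.4]
opening: 0.0679
gripper_force: 30.0
```

carry_out:
  deltas:
    - [[-0.13,-0.19,0,0,-1],[-0.26,-0.38,0,0,-1],[-0.4,-0.56,0,0,-1],[-0.53,-0.74,0,0,-1],[-0.65,-0.91,0,0,-1]]

```text
clock: 14.5
tool_pos: [0.5265, 0.3845, 0.1562]
orientation: [-180.0, 0.0, -43.7]
force: [0.8, -0.8, -0.9]
opening: 0.0671
gripper_force: 30.0
```

carry_out:
  deltas:
    - [[-0.1,-0.14,0,0,-1],[-0.188,-0.26,0.1,0,-1],[-0.188,-0.26,0.3,0,-1],[-0.188,-0.26,0.5,0,-1],[-0.188,-0.26,0.61,0,-1]]

```text
clock: 15.0
tool_pos: [0.5338, 0.4448, 0.0302]
orientation: [179.7, 0.0, -43.7]
force: [0.1, -0.0, -0.5]
opening: 0.0677
gripper_force: 30.0
```

```bash
python3 - <<'E'
from h import *
w=pose(5)
goto(.5357,.4476,.014,-43.7);print(ctrl.get_obs()["opening"])
E
```

```text
mean [ 5.3470e-01  4.4520e-01  3.1900e-02 -4.3727e+01] std [0.0013 0.0013 0.003  0.032 ]
pos [0.5364 0.447  0.0355] yaw -43.69 dist 0.022 rows units [-0.005 -0.     0.107] turn 0.0 q6 -9.5
0.06741801732917797
```

carry_out:
  deltas:
    - [[0,0,0.04,0,-1],[0,0,0.07,0,-1],[0,0,0.085,0,-1],[0,0,0.093,0,-1],[0,0,0.098,0,-1]]

```text
clock: 15.75
tool_pos: [0.5354, 0.446, 0.0152]
orientation: [180.0, -0.0, -43.7]
force: [-6.0, -4.0, 14.3]
opening: 0.0674
gripper_force: 30.0
```

```bash
python3 - <<'E'
from h import *
w=pose(3);print(ctrl.get_obs()["force"])
E
```

```text
mean [ 5.35500e-01  4.46100e-01  1.52000e-02 -4.36906e+01] std [0.     0.     0.     0.0009]
[-3.2802259  -2.75280848  7.51769918]
```

carry_out:
  deltas:
    - [[0,0,0,0,1],[0,0,0,0,1],[0,0,0,0,1],[0,0,0,0,1],[0,0,0,0,1]]

```text
clock: 16.4
tool_pos: [0.5355, 0.4462, 0.0138]
orientation: [180.0, -0.0, -43.7]
force: [-0.3, 0.5, 0.1]
opening: 0.0875
gripper_force: 0.0
```

carry_out:
  deltas:
    - [[0,0,-0.1,0,1],[0,0,-0.3,0,1],[0,0,-0.55,0,1],[0,0,-0.8,0,1],[0,0,-1,0,1]]

```text
clock: 16.9
tool_pos: [0.536, 0.4464, 0.2174]
orientation: [-179.9, -0.0, -43.7]
force: [0.8, -0.1, -0.3]
opening: 0.0877
gripper_force: 0.0
```

carry_out:
  deltas:
    - [[0.13,0.19,-0.1,0,1],[0.26,0.38,-0.18,0,1],[0.39,0.57,-0.18,0,1],[0.52,0.76,-0.18,0,1],[0.636,0.94,-0.18,0,1]]

```text
clock: 17.4
tool_pos: [0.4969, 0.2205, 0.2502]
orientation: [-180.0, 0.0, -43.7]
force: [0.2, -0.1, 0.2]
opening: 0.0875
gripper_force: 0.0
```

carry_out:
  deltas:
    - [[0.13,0.19,0,0,1],[0.26,0.38,0,0,1],[0.39,0.57,0,0,1],[0.52,0.76,0,0,1],[0.636,0.94,0,0,1]]

```text
clock: 17.9
tool_pos: [0.4589, -0.0032, 0.2503]
orientation: [-180.0, -0.0, -43.7]
force: [1.0, -0.2, 0.5]
opening: 0.0877
gripper_force: 0.0
```

carry_out:
  deltas:
    - [[0.08,0.22,0,0,1],[0.16,0.44,0,0,1],[0.231,0.658,0,0,1],[0.231,0.658,0,0,1]]

```text
clock: 18.3
tool_pos: [0.3995, -0.1318, 0.2502]
orientation: [-180.0, -0.0, -44.0]
force: [0.7, 0.2, 0.0]
opening: 0.0876
gripper_force: 0.0
```

carry_out:
  deltas:
    - [[0.08,0.22,0,0,1],[0.16,0.44,0,0,1],[0.231,0.658,0,0,1],[0.231,0.658,0,0,1]]

```text
clock: 18.7
tool_pos: [0.3422, -0.2587, 0.2499]
orientation: [180.0, 0.0, -44.0]
force: [-0.5, 0.3, -0.6]
opening: 0.0877
gripper_force: 0.0
```

```bash
python3 - <<'E'
from h import *
w=pose(4)
sil(w,"small_round_center",.106);sil(w,"oblong_center",.067,3);sil(w,"square_center",.031);sil(w,"set_small_round_top",.006);sil(w,"set_square_top",.006)
b=ctrl.snapshot("top");sil(b,"large_round_center",.042)
c=[round(x) for x in proj(w,[[.393,-.300,.05]])[0]];print(c)
overlay(w,"ov4",(c[0]-60,c[1]-60,c[0]+60,c[1]+60),3,[(poly("sq",393,-300,35,.031),(0,255,0)),(poly("11",393,-300,0,.108),(0,0,255)),(poly("rect54",393,-300,80,.067),(255,0,0))])
E
```

```text
mean [  0.3441  -0.2561   0.2499 -43.8489] std [0.0006 0.0008 0.     0.1125]
small_round_center 0.67 [261. 113.] centroid 389.2 -308.1 rect [array([ 389. , -308.2]), array([29.6, 28.8]), np.float64(20.2)]
oblong_center 0.85 [187.  50.] centroid 482.7 -293.2 rect [array([ 482.5, -293.3]), array([37.3, 53.1]), np.float64(59.9)]
oblong_center 0.59 [343. 154.] centroid 289.1 -341.7 rect [array([ 289.1, -341.8]), array([39.1, 53.5]), np.float64(70.5)]
square_center 0.8 [268. 130.] centroid 359.2 -305.9 rect [array([ 356.6, -303.8]), array([44.7, 21.8]), np.float64(80.6)]
set_square_top 0.91 [41. 20.] centroid 646.0 -189.2 rect [array([ 648.4, -189.3]), array([89.2, 55. ]), np.float64(38.9)]
large_round_center 0.85 [129. 176.] centroid 532.1 441.3 rect [array([532.1, 442. ]), array([72.1, 63.6]), np.float64(64.1)]
[253, 114]
```

View pics/ov4.png

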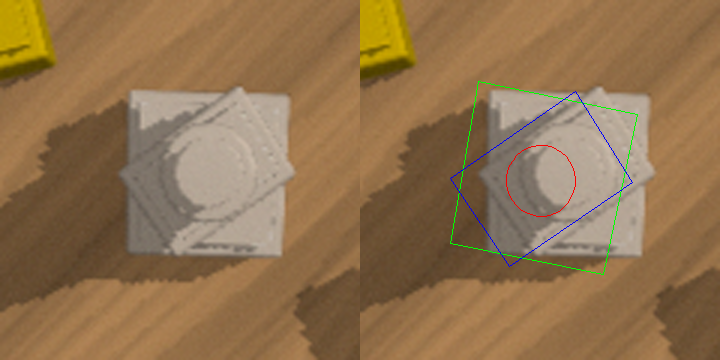

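```bash
python3 - <<'E'
from h import *
w=ctrl.snapshot("wrist")
f=lambda u,v,z: ray(w,(193+u/3-.5,54+v/3-.5),z)*1000
for n,pts,z in(("sq",[(130,91),(289,95),(281,256),(128,254)],31),("obl",[(120,172),(238,88),(293,172),(178,254)],67)):
    P=np.array([f(*p,z/1000)[:2] for p in pts]);print(n,P.mean(0).round(1),cv2.minAreaRect(P.astype(np.float32)))
print("sr",f(212,173,.108).round(1))
sil(w,"oblong_center",.067,5,.1)
overlay(w,"ov5",(193,54,313,174),3,[(poly("sq",387,-306,43,.031),(0,255,0)),(poly("11",387,-308,0,.108),(0,0,255)),(poly("16",387,-308,0,.103),(0,0,255)),(poly("rect54",387,-306,73,.067),(255,0,0))])
E
```

```text
sq [ 388.  -307.6] ((387.93798828125, -307.4460144042969), (62.67038345336914, 63.260013580322266), 45.02228546142578)
obl [ 389.3 -307.8] ((389.55426025390625, -307.8280334472656), (51.25802230834961, 36.061222076416016), 81.56258392333984)
sr [ 388.5 -308.2  108. ]
oblong_center 0.78 [187.  54.] centroid 482.6 -293.3 rect [array([ 482.7, -293.6]), array([38.4, 52.6]), np.float64(58.6)]
oblong_center 0.63 [341. 154.] centroid 289.2 -341.6 rect [array([ 289.2, -341.5]), array([39.1, 53.4]), np.float64(70.2)]
oblong_center 0.6 [280. 116.] centroid 385.5 -325.1 rect [array([ 385.5, -325.4]), array([20.5, 39.1]), np.float64(79.1)]
```

The left panel shows the round, oblong and square centres all near (212,173). Measured: small round (388.8,-308), oblong (389.4,-307.8) at 81.6 deg, square (388,-307.5) at 45 deg, all in mm and consistent with the given sizes. The yellow and purple blocks are clear of the grasps. I'll take the small round now.

carry_out:
  deltas:
    - [[0.2,0.03,0.1,0,1],[0.346,0.042,0.2,0,1],[0.346,0.042,0.4,0,1],[0.346,0.042,0.6,0,1],[0.346,0.042,0.65,0,1]]

```text
clock: 19.85
tool_pos: [0.3861, -0.3084, 0.116]
orientation: [179.9, 0.4, -43.8]
force: [-0.8, -0.4, -0.5]
opening: 0.088
gripper_force: 0.0
```

carry_out:
  deltas:
    - [[0,0,0.1,0,1],[0,0,0.19,0,1],[0,0,0.217,0,1],[0,0,0.217,0,-1],[0,0,0.217,0,-1]]

```text
clock: 20.35
tool_pos: [0.3896, -0.3097, 0.0778]
orientation: [-180.0, -0.1, -43.7]
force: [-0.0, 0.3, 0.3]
opening: 0.0772
gripper_force: 0.0
```

carry_out:
  deltas:
    - [[0,0,0,0,-1],[0,0,0,0,-1],[0,0,0,0,-1],[0,0,0,0,-1],[0,0,0,0,-1]]

```text
clock: 20.85
tool_pos: [0.3888, -0.3094, 0.0767]
orientation: [-180.0, -0.0, -43.7]
force: [-0.4, 0.9, 0.5]
opening: 0.0373
gripper_force: 0.0
```

```bash
python3 - <<'E'
from h import *
pose(4);goto(.535,-.4065,.1,None);o=ctrl.get_obs();print(o["opening"],o["gripper_force"],o["force"],o["joint_pos"].round(1))
E
```

```text
mean [  0.3887  -0.3094   0.0766 -43.7125] std [0.     0.     0.     0.0019]
pos [ 0.3887 -0.3094  0.0766] yaw -43.71 dist 0.177 rows units [ 0.864 -0.155 -0.117] turn 0 q6 62.1
0.031366229349077346 30.000238716602325 [ 0.37913989 -0.66168149  1.81508595] [-15.8  12.8 -32.7   0.  -44.5  62.1]
```

carry_out:
  deltas:
    - [[0,0,-0.06,0,-1],[0,0,-0.2,0,-1],[0,0,-0.4,0,-1],[0.2,-0.04,-0.45,0,-1],[0.37,-0.07,-0.45,0,-1]]

```text
clock: 21.55
tool_pos: [0.4543, -0.3517, 0.1712]
orientation: [-179.9, -0.4, -43.7]
force: [0.4, 0.0, -0.8]
opening: 0.0314
gripper_force: 30.0
```

carry_out:
  deltas:
    - [[0.15,-0.08,0,0,-1],[0.15,-0.08,0,0,-1],[0.15,-0.08,0,0,-1]]

```text
clock: 21.85
tool_pos: [0.4847, -0.3596, 0.1664]
orientation: [180.0, 0.1, -43.7]
force: [-1.1, -1.0, -0.5]
opening: 0.0315
gripper_force: 30.0
```

```bash
python3 - <<'E'
from h import *
w=pose(4)
sil(w,"set_small_round_top",.006);sil(w,"set_square_top",.006)
print(proj(w,[[.5353,-.4066,.008]]))
goto(.535,-.4065,.1,None)
E
```

```text
mean [  0.484   -0.3593   0.1668 -43.715 ] std [0.0001 0.     0.0002 0.0017]
set_small_round_top 0.62 [253. 108.] centroid 535.4 -406.3 rect [array([ 535.3, -406.1]), array([51.5, 50.8]), np.float64(71.6)]
set_square_top 0.63 [ 35. 159.] centroid 654.6 -205.4 rect [array([ 654.8, -205.3]), array([79.2, 85.3]), np.float64(35.3)]
[[253.05698121 109.62506206]]
pos [ 0.4841 -0.3594  0.1671] yaw -43.71 dist 0.096 rows units [ 0.347 -0.006  0.335] turn 0 q6 64.3
```

carry_out:
  deltas:
    - [[0.2,-0.008,0,0,-1],[0.352,-0.008,0.15,0,-1],[0.352,-0.008,0.35,0,-1],[0.352,-0.008,0.55,0,-1],[0.352,-0.008,0.66,0,-1]]

```text
clock: 22.65
tool_pos: [0.5345, -0.4062, 0.0311]
orientation: [179.9, 0.2, -43.8]
force: [-0.4, -0.5, -1.4]
opening: 0.0313
gripper_force: 30.0
```

carry_out:
  deltas:
    - [[0,0,0.03,0,-1],[0,0,0.06,0,-1],[0,0,0.085,0,-1],[0,0,0.1,0,-1],[0,0,0.108,0,-1]]

```text
clock: 23.15
tool_pos: [0.5371, -0.4073, 0.0138]
orientation: [-180.0, -0.1, -43.7]
force: [0.1, 0.2, 0.2]
opening: 0.0316
gripper_force: 30.0
```

```bash
python3 - <<'E'
from h import *
w=pose(3);print(ctrl.get_obs()["force"])
E
```

```text
mean [ 5.36900e-01 -4.07200e-01  1.36000e-02 -4.37092e+01] std [0.     0.     0.     0.0021]
[-0.16039567  0.40876364 -1.2327668 ]
```

carry_out:
  deltas:
    - [[0,0,0.002,0,-1],[0,0,0.004,0,-1],[0,0,0.004,0,-1]]

```text
clock: 23.6
tool_pos: [0.5368, -0.4072, 0.0126]
orientation: [-180.0, -0.0, -43.7]
force: [-0.7, 0.8, 3.0]
opening: 0.0313
gripper_force: 30.0
```

carry_out:
  deltas:
    - [[0,0,0,0,1],[0,0,0,0,1],[0,0,0,0,1],[0,0,0,0,1],[0,0,0,0,1]]

```text
clock: 24.1
tool_pos: [0.5365, -0.4071, 0.012]
orientation: [180.0, 0.0, -43.7]
force: [0.2, -1.0, -0.4]
opening: 0.066
gripper_force: 0.0
```

carry_out:
  deltas:
    - [[0,0,-0.1,0,1],[0,0,-0.3,0,1],[0,0,-0.55,0,1],[0,0,-0.8,0,1],[0,0,-0.9,0,1]]

```text
clock: 24.6
tool_pos: [0.5384, -0.4084, 0.1984]
orientation: [-179.9, -0.4, -43.7]
force: [0.8, 0.4, 0.6]
opening: 0.0877
gripper_force: 0.0
```

carry_out:
  deltas:
    - [[-0.15,0.05,-0.15,0,1],[-0.35,0.1,-0.285,0,1],[-0.55,0.17,-0.285,0,1],[-0.75,0.23,-0.285,0,1],[-0.9,0.27,-0.285,0,1]]

```text
clock: 25.1
tool_pos: [0.367, -0.3208, 0.2495]
orientation: [-180.0, -0.0, -43.7]
force: [-0.1, 0.1, 1.0]
opening: 0.0876
gripper_force: 0.0
```

carry_out:
  deltas:
    - [[-0.15,0.04,0,-0.02,1],[-0.241,0.075,0,-0.043,1],[-0.241,0.075,0,-0.066,1],[-0.241,0.075,0,-0.088,1],[-0.241,0.075,0,-0.098,1]]

```text
clock: 25.6
tool_pos: [0.3237, -0.2991, 0.2495]
orientation: [180.0, -0.1, -8.1]
force: [0.7, 0.3, 0.2]
opening: 0.0877
gripper_force: 0.0
```

```bash
python3 - <<'E'
from h import *
pose(4)
b=ctrl.snapshot("top");sil(b,"small_round_center",.04);print([np.round(ray(b,r["centre"],.026),4) for r in ctrl.spot_point(b,"small_round_center")[:2]])
w=ctrl.snapshot("wrist")
sil(w,"oblong_center",.067,4);sil(w,"square_center",.031)
c=[round(x) for x in proj(w,[[.389,-.308,.05]])[0]];print(c)
overlay(w,"ov6",(c[0]-50,c[1]-50,c[0]+50,c[1]+50),4,[(poly("sq",388,-307.5,45,.031),(0,255,0)),(poly("rect54",389.4,-307.8,81.6,.067),(255,0,0))])
goto(.3894,-.3078,.041,-8.4)
E
```

```text
mean [ 0.3238 -0.2992  0.2493 -8.3781] std [1.000e-04 0.000e+00 1.000e-04 2.058e-01]
[array([ 0.5438, -0.4096,  0.026 ])]
oblong_center 0.84 [254. 115.] centroid 388.7 -308.6 rect [array([ 388.5, -308.6]), array([55.5, 39. ]), np.float64(81.6)]
oblong_center 0.81 [224.  21.] centroid 480.1 -293.6 rect [array([ 482.1, -294. ]), array([39. , 52.2]), np.float64(61.9)]
oblong_center 0.77 [295. 198.] centroid 289.1 -342.5 rect [array([ 288.8, -342.3]), array([39.1, 53.7]), np.float64(70.1)]
square_center 0.89 [256. 132.] centroid 417.1 -311.0 rect [array([ 419.6, -313.5]), array([41.4, 20.1]), np.float64(81.6)]
[254, 113]
pos [ 0.324  -0.2993  0.2491] yaw -8.47 dist 0.218 rows units [ 0.33  -0.006  1.04 ] turn -0.0002 q6 98.5
```

View pics/ov6.png

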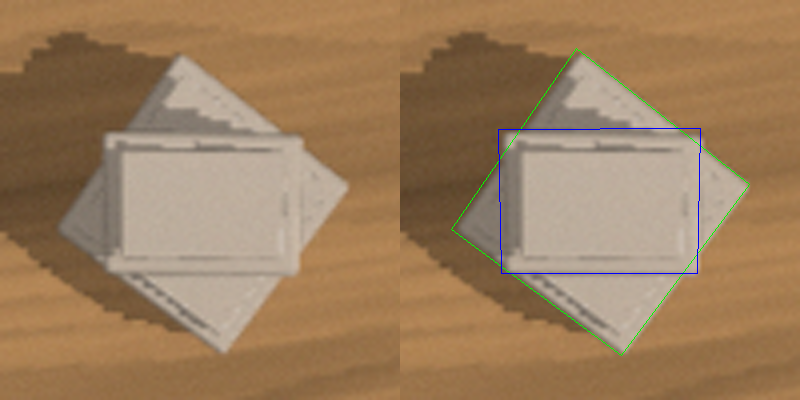

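The overlay (oblong at about (200,205), square around it) matches with the stack undisturbed. I'll grasp the oblong end to end.

carry_out:
  deltas:
    - [[0.15,-0.002,0.1,0,1],[0.329,-0.002,0.25,0,1],[0.329,-0.002,0.5,0,1],[0.329,-0.002,0.7,0,1],[0.329,-0.002,0.8,0,1]]

```text
clock: 26.6
tool_pos: [0.3872, -0.3076, 0.0855]
orientation: [-179.9, 0.3, -8.5]
force: [-0.1, 0.7, 0.3]
opening: 0.0875
gripper_force: 0.0
```

carry_out:
  deltas:
    - [[0,0,0.1,0,1],[0,0,0.2,0,1],[0,0,0.24,0,1],[0,0,0.24,0,-1],[0,0,0.24,0,-1]]

```text
clock: 27.1
tool_pos: [0.3896, -0.3087, 0.0418]
orientation: [180.0, -0.0, -8.4]
force: [0.4, 0.2, 0.0]
opening: 0.0765
gripper_force: 0.0
```

carry_out:
  deltas:
    - [[0,0,0,0,-1],[0,0,0,0,-1],[0,0,0,0,-1],[0,0,0,0,-1]]

```text
clock: 27.5
tool_pos: [0.3895, -0.3087, 0.0419]
orientation: [180.0, -0.1, -8.4]
force: [-0.3, 1.3, 5.4]
opening: 0.0535
gripper_force: 30.0
```

```bash
python3 - <<'E'
from h import *
pose(3);goto(.5023,.1125,.1,None);o=ctrl.get_obs();print(o["opening"],o["gripper_force"],o["force"])
E
```

```text
mean [ 0.3895 -0.3086  0.0419 -8.42  ] std [0.     0.     0.     0.0003]
pos [ 0.3895 -0.3086  0.0418] yaw -8.42 dist 0.44 rows units [ 0.25  -2.166 -0.291] turn 0 q6 97.3
0.05363878611002751 29.988757967948914 [-0.74911808  1.2018909   5.69449112]
```

carry_out:
  deltas:
    - [[0,0,-0.05,0,-1],[0,0,-0.25,0,-1],[0,0,-0.5,0,-1],[0.03,-0.2,-0.5,0,-1],[0.06,-0.4,-0.5,0,-1]]

```text
clock: 28.15
tool_pos: [0.4135, -0.231, 0.1434]
orientation: [-180.0, -0.2, -8.6]
force: [0.3, 1.5, -1.9]
opening: 0.054
gripper_force: 30.0
```

carry_out:
  deltas:
    - [[0.02,-0.2,0,0,-1],[0.04,-0.4,0,0,-1],[0.06,-0.6,0,0,-1],[0.08,-0.8,0,0,-1],[0.1,-0.9,0,0,-1]]

```text
clock: 28.65
tool_pos: [0.4593, -0.0536, 0.142]
orientation: [-180.0, -0.1, -8.3]
force: [0.6, -0.0, -1.1]
opening: 0.0539
gripper_force: 30.0
```

carry_out:
  deltas:
    - [[0.02,-0.2,0,0.022,-1],[0.04,-0.4,0,0.044,-1],[0.06,-0.6,0,0.067,-1],[0.08,-0.8,0,0.09,-1],[0.09,-0.866,0,0.113,-1]]

```text
clock: 29.15
tool_pos: [0.503, 0.1158, 0.1418]
orientation: [-179.9, -0.0, -49.3]
force: [-1.0, -0.7, -1.1]
opening: 0.0535
gripper_force: 30.0
```

carry_out:
  deltas:
    - [[0,0,0,0.022,-1],[0,0,0,0.044,-1],[0,0,0,0.067,-1],[0,0,0,0.09,-1],[0,0,0,0.09,-1]]

```text
clock: 29.65
tool_pos: [0.5019, 0.1126, 0.1416]
orientation: [-180.0, 0.0, -81.6]
force: [-0.0, 0.0, -1.0]
opening: 0.0538
gripper_force: 30.0
```

```bash
python3 - <<'E'
from h import *
w=pose(4);sil(w,"set_oblong_top",.006)
goto(.5023,.1125,.014,-81.5);o=ctrl.get_obs();print(o["opening"])
E
```

```text
mean [  0.502    0.1126   0.1415 -81.3034] std [0.     0.     0.0001 0.0285]
pos [0.5021 0.1126 0.1413] yaw -81.37 dist 0.127 rows units [ 0.001 -0.001  0.637] turn 0.0004 q6 -25.9
0.05415273989896898
```

carry_out:
  deltas:
    - [[0.001,-0.001,0.15,0,-1],[0.001,-0.001,0.35,0,-1],[0.001,-0.001,0.5,0,-1],[0.001,-0.001,0.56,0,-1],[0.001,-0.001,0.58,0,-1]]

```text
clock: 30.4
tool_pos: [0.5018, 0.1121, 0.0242]
orientation: [179.9, -0.1, -81.5]
force: [0.5, 0.3, 0.6]
opening: 0.0538
gripper_force: 30.0
```

carry_out:
  deltas:
    - [[0,0,0.02,0,-1],[0,0,0.035,0,-1],[0,0,0.048,0,-1],[0,0,0.055,0,-1],[0,0,0.057,0,-1]]

```text
clock: 30.9
tool_pos: [0.5025, 0.1126, 0.0141]
orientation: [-180.0, 0.0, -81.5]
force: [0.4, -0.1, -0.8]
opening: 0.0543
gripper_force: 30.0
```

```bash
python3 - <<'E'
from h import *
w=pose(3);print(ctrl.get_obs()["force"])
E
```

```text
mean [ 5.02400e-01  1.12600e-01  1.40000e-02 -8.15087e+01] std [0.     0.     0.     0.0023]
[ 0.87488469 -0.05137372  0.35213582]
```

carry_out:
  deltas:
    - [[0,0,0.002,0,-1],[0,0,0.004,0,-1],[0,0,0.004,0,-1]]

```text
clock: 31.35
tool_pos: [0.5024, 0.1126, 0.0138]
orientation: [-180.0, 0.0, -81.5]
force: [-3.2, -0.1, 9.8]
opening: 0.0536
gripper_force: 30.0
```

carry_out:
  deltas:
    - [[0,0,0,0,1],[0,0,0,0,1],[0,0,0,0,1],[0,0,0,0,1],[0,0,0,0,1]]

```text
clock: 31.85
tool_pos: [0.5023, 0.1125, 0.0129]
orientation: [180.0, -0.0, -81.5]
force: [-0.9, 0.0, -1.4]
opening: 0.0854
gripper_force: 0.0
```

carry_out:
  deltas:
    - [[0,0,-0.1,0,1],[0,0,-0.3,0,1],[0,0,-0.55,0,1],[0,0,-0.8,0,1],[0,0,-0.9,0,1]]

```text
clock: 32.35
tool_pos: [0.5043, 0.1132, 0.1982]
orientation: [-179.6, 0.1, -81.5]
force: [0.8, -0.4, 0.8]
opening: 0.0874
gripper_force: 0.0
```

carry_out:
  deltas:
    - [[0.18,0.11,-0.1,0,1],[0.36,0.22,-0.13,0,1],[0.54,0.33,-0.13,0,1],[0.72,0.44,-0.13,0,1],[0.86,0.536,-0.13,0,1]]

```text
clock: 32.85
tool_pos: [0.4204, -0.075, 0.2191]
orientation: [-180.0, 0.0, -81.5]
force: [1.0, -0.8, 0.9]
opening: 0.0878
gripper_force: 0.0
```

carry_out:
  deltas:
    - [[0.18,0.11,0,-0.022,1],[0.36,0.22,0,-0.044,1],[0.54,0.33,0,-0.066,1],[0.72,0.44,0,-0.088,1],[0.866,0.536,0,-0.101,1]]

```text
clock: 33.35
tool_pos: [0.3419, -0.259, 0.2192]
orientation: [-180.0, -0.0, -45.3]
force: [0.7, -0.1, -0.1]
opening: 0.0877
gripper_force: 0.0
```

```bash
python3 - <<'E'
from h import *
w=pose(5);sil(w,"square_center",.031);sil(w,"set_square_top",.006)
goto(.388,-.3075,.006,-45)
c=[round(x) for x in proj(w,[[.388,-.3075,.03]])[0]];print(c)
overlay(w,"ov7",(c[0]-50,c[1]-50,c[0]+50,c[1]+50),4,[(poly("sq",388,-307.5,45,.031),(0,255,0)),(poly("sq",388,-307.5,45,.036,5),(0,0,255))])
E
```

```text
mean [  0.3411  -0.2598   0.2188 -45.5572] std [0.0011 0.0016 0.     0.4729]
square_center 0.72 [260. 109.] centroid 387.4 -308.5 rect [array([ 387.2, -308.5]), array([63.5, 63. ]), np.float64(44.2)]
set_square_top 0.89 [25. 22.] centroid 634.3 -197.7 rect [array([ 636.6, -198.6]), array([58.6, 54.6]), np.float64(36.1)]
pos [ 0.3431 -0.2572  0.219 ] yaw -45.65 dist 0.223 rows units [0.337 0.015 1.065] turn -0.0018 q6 54.6
[255, 112]
```

View pics/ov7.png

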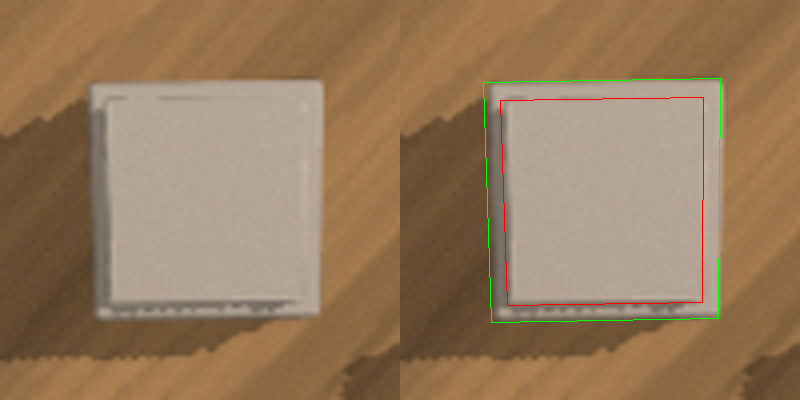

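```bash
python3 - <<'E'
from h import *
w=pose(4);goto(.3875,-.308,.006,-45);sil(w,"square_center",.031)
E
```

```text
mean [  0.3432  -0.257    0.219  -45.5775] std [0.     0.     0.     0.0174]
pos [ 0.3432 -0.2571  0.219 ] yaw -45.56 dist 0.223 rows units [0.337 0.02  1.065] turn -0.0016 q6 54.7
square_center 0.89 [261. 109.] centroid 387.4 -308.3 rect [array([ 387.2, -308.3]), array([63.6, 63. ]), np.float64(44.5)]
```

carry_out:
  deltas:
    - [[0.15,0.02,0.1,-0.0016,1],[0.337,0.02,0.25,-0.0016,1],[0.337,0.02,0.5,-0.0016,1],[0.337,0.02,0.7,-0.0016,1],[0.337,0.02,0.8,-0.0016,1]]

```text
clock: 34.45
tool_pos: [0.3851, -0.3078, 0.0554]
orientation: [179.9, 0.3, -45.1]
force: [-0.1, -0.9, -0.7]
opening: 0.0877
gripper_force: 0.0
```

```bash
python3 - <<'E'
from h import *
pose(3);goto(.3875,-.308,.006,-45)
E
```

```text
mean [  0.3852  -0.3078   0.0559 -45.0658] std [0.0009 0.0004 0.0018 0.0317]
pos [ 0.3864 -0.3083  0.058 ] yaw -45.03 dist 0.052 rows units [ 0.003 -0.005  0.26 ] turn -0.0001 q6 60.7
```

carry_out:
  deltas:
    - [[0.003,-0.003,0.1,0,1],[0.003,-0.003,0.2,0,1],[0.003,-0.003,0.26,0,1],[0.003,-0.003,0.26,0,-1],[0.003,-0.003,0.26,0,-1]]

```text
clock: 35.1
tool_pos: [0.389, -0.3091, 0.0085]
orientation: [-180.0, -0.1, -45.0]
force: [-0.1, -0.0, -0.3]
opening: 0.0767
gripper_force: 0.0
```

carry_out:
  deltas:
    - [[0,0,0,0,-1],[0,0,0,0,-1],[0,0,0,0,-1],[0,0,0,0,-1]]

```text
clock: 35.5
tool_pos: [0.3888, -0.3091, 0.0083]
orientation: [-179.9, -0.1, -45.0]
force: [-0.2, 2.2, 8.7]
opening: 0.064
gripper_force: 30.0
```

```bash
python3 - <<'E'
from h import *
pose(3);goto(.6608,-.2018,.1,-54.6);o=ctrl.get_obs();print(o["opening"],o["gripper_force"],o["force"])
E
```

```text
mean [ 3.88800e-01 -3.09100e-01  8.30000e-03 -4.50419e+01] std [0.    0.    0.    0.001]
pos [ 0.3888 -0.3091  0.0083] yaw -45.04 dist 0.306 rows units [ 0.581 -1.341 -0.459] turn 0.0266 q6 60.7
0.06384933339114501 30.001411736011505 [0.80467453 1.55558082 8.92178866]
```

carry_out:
  deltas:
    - [[0,0,-0.05,0,-1],[0,0,-0.25,0,-1],[0,0,-0.5,0,-1],[0.03,-0.18,-0.6,0,-1],[0.06,-0.4,-0.6,0,-1]]

```text
clock: 36.15
tool_pos: [0.4549, -0.2616, 0.1321]
orientation: [-179.8, -0.4, -45.2]
force: [0.8, -1.3, -1.4]
opening: 0.064
gripper_force: 30.0
```

carry_out:
  deltas:
    - [[0.04,-0.2,0,0.01,-1],[0.08,-0.4,0,0.02,-1],[0.12,-0.6,0,0.0266,-1],[0.16,-0.8,0,0.0266,-1],[0.19,-0.941,0,0.0266,-1]]

```text
clock: 36.65
tool_pos: [0.6146, -0.1532, 0.1276]
orientation: [-180.0, -0.0, -54.6]
force: [0.7, 0.0, -2.3]
opening: 0.0639
gripper_force: 30.0
```

```bash
python3 - <<'E'
from h import *
w=pose(4);sil(w,"set_square_top",.006);print(proj(w,poly("sq",660.8,-201.8,35.4,.008,-10)).round())
goto(.6608,-.2018,.1,-54.6)
save(w,"w8",f=1.5)
E
```

```text
mean [  0.615   -0.1531   0.1271 -54.5346] std [0.002  0.001  0.0002 0.0433]
set_square_top 0.73 [242. 111.] centroid 659.3 -201.7 rect [array([ 659.2, -201.7]), array([85.3, 85.2]), np.float64(35.1)]
[[197. 160.]
 [289. 160.]
 [292.  62.]
 [193.  62.]]
pos [ 0.6122 -0.1548  0.127 ] yaw -54.64 dist 0.073 rows units [ 0.332 -0.062  0.135] turn -0.0001 q6 31.9
```

View pics/w8.png

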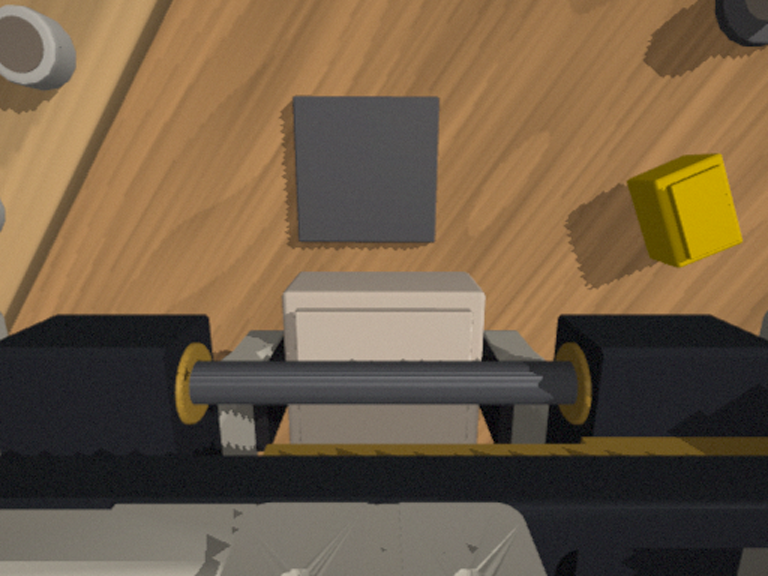

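The grey square setter spans (295,97)-(437,242), aligned with the held dish. I'll place it.

carry_out:
  deltas:
    - [[0.15,-0.03,0,0,-1],[0.336,-0.059,0.05,0,-1],[0.336,-0.059,0.2,0,-1],[0.336,-0.059,0.35,0,-1],[0.336,-0.059,0.42,0,-1]]

```text
clock: 37.4
tool_pos: [0.6587, -0.2036, 0.0404]
orientation: [179.8, 0.2, -54.8]
force: [-1.0, -0.0, -1.5]
opening: 0.0641
gripper_force: 30.0
```

```bash
python3 - <<'E'
from h import *
w=pose(6);goto(.6607,-.2028,.0163,-54.6)
E
```

```text
mean [ 6.60800e-01 -2.03100e-01  4.29000e-02 -5.46657e+01] std [0.0016 0.0001 0.0022 0.0477]
pos [ 0.6626 -0.2029  0.0452] yaw -54.62 dist 0.029 rows units [-0.006  0.007  0.144] turn -0.0001 q6 36.3
```

carry_out:
  deltas:
    - [[-0.005,0.006,0.05,0,-1],[-0.005,0.006,0.09,0,-1],[-0.005,0.006,0.115,0,-1],[-0.005,0.006,0.127,0,-1],[-0.005,0.006,0.131,0,-1]]

```text
clock: 38.2
tool_pos: [0.6598, -0.2026, 0.0164]
orientation: [180.0, 0.0, -54.6]
force: [-0.5, 0.6, -0.2]
opening: 0.0642
gripper_force: 30.0
```

```bash
python3 - <<'E'
from h import *
w=pose(4);goto(.6607,-.2028,.0163,-54.6);print(ctrl.get_obs()["force"])
E
```

```text
mean [ 6.60000e-01 -2.02600e-01  1.67000e-02 -5.46393e+01] std [0.0001 0.     0.0001 0.0019]
pos [ 0.6601 -0.2026  0.0169] yaw -54.64 dist 0.001 rows units [ 0.002 -0.002  0.003] turn -0.0001 q6 36.3
[-0.34562777  0.15335036 -1.92896174]
```

carry_out:
  deltas:
    - [[0,0,0.002,0,-1],[0,0,0.004,0,-1],[0,0,0.005,0,-1],[0,0,0.005,0,-1]]

```text
clock: 38.8
tool_pos: [0.6601, -0.2026, 0.0164]
orientation: [-180.0, -0.0, -54.6]
force: [-2.8, 1.2, 4.4]
opening: 0.0634
gripper_force: 30.0
```

carry_out:
  deltas:
    - [[0,0,0,0,1],[0,0,0,0,1],[0,0,0,0,1],[0,0,0,0,1],[0,0,0,0,1]]

```text
clock: 39.3
tool_pos: [0.6599, -0.2027, 0.0156]
orientation: [180.0, 0.0, -54.6]
force: [-0.1, 0.2, -0.3]
opening: 0.0867
gripper_force: 0.0
```

carry_out:
  deltas:
    - [[0,0,-0.1,0,1],[0,0,-0.3,0,1],[0,0,-0.55,0,1],[0,0,-0.8,0,1],[0,0,-0.95,0,1]]

```text
clock: 39.8
tool_pos: [0.6612, -0.203, 0.2107]
orientation: [-179.8, -0.2, -54.6]
force: [1.0, -0.3, 0.2]
opening: 0.0878
gripper_force: 0.0
```

carry_out:
  deltas:
    - [[-0.2,0,0,0,1],[-0.4,0,0,0,1],[-0.6,0,0,0,1],[-0.6,0,0,0,1],[-0.6,0,0,0,1]]

```text
clock: 40.3
tool_pos: [0.5904, -0.104, 0.2065]
orientation: [-179.9, -0.0, -54.5]
force: [1.0, -1.7, 0.1]
opening: 0.0873
gripper_force: 0.0
```

```bash
python3 - <<'E'
from h import *
pose(4)
w=ctrl.snapshot("wrist");sil(w,"square_center",.039);sil(w,"small_round_center",.039)
sil(w,"oblong_center",.039,3)
t=ctrl.snapshot("scene")
a=cv2.resize(w["color"][:260],None,fx=1.55,fy=1.55)[:,:,::-1]
b=cv2.resize(t["color"][130:370,120:400],None,fx=1.4,fy=1.4)[:,:,::-1][:,:390]
h=a.shape[0];c=np.zeros((600,793,3),np.uint8);c[:h,:]=a[:,:793]
d=cv2.resize(t["color"][130:240,270:390],(264,197))[:,:,::-1];c[h:600,:264]=d[:600-h]
e=cv2.resize(t["color"][290:370,120:320],(492,197))[:,:,::-1];c[h:600,270:762]=e[:600-h]
cv2.imwrite("pics/final.png",c)
E
```

```text
mean [  0.5909  -0.1051   0.2058 -54.6502] std [0.0001 0.0003 0.0003 0.0363]
square_center 0.8 [256.  58.] centroid 658.2 -201.5 rect [array([ 658. , -201.6]), array([63.5, 63.7]), np.float64(35.4)]
oblong_center 0.57 [428.  81.] centroid 503.8 -283.8 rect [array([ 503.4, -283.3]), array([49.7, 54.4]), np.float64(60.0)]
```

View pics/final.png

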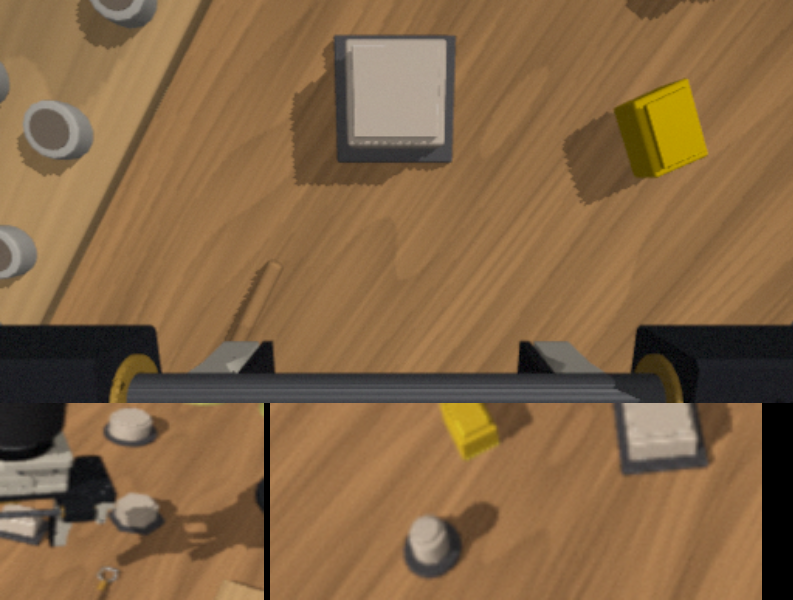

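The square is centred on its setter at (395,97), with a rim showing all round. The small round (430,545), large round (130,425) and hexagon (137,512) sit on theirs. The oblong's setter is hidden behind the gripper, but it was set down with measured contact at the setter's centre. Everything is released, so I'm handing in.

```bash
python3 -c "
from h import *
print(ctrl.close_job())"
```

```text
the job is handed in; nothing more can be done
None
```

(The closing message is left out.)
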